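# Shut the coffee scoop in its sliding-lid caddy

## Robot

A 7-joint arm with a two-finger parallel gripper is mounted at the origin on the work surface. World frame = base frame: x ahead of the robot, y to its left, z up, the work surface at z = 0. Lengths are in m, angles in rad, forces in N, time in s.
With the tool pointing down it reaches from about 0.4 to 0.875 m from the base axis. Payload 19.3 kg.
Tool frame: the origin (TCP) lies at the very end of the fingers, on their centre line; the grasp point (between the pads) lies 19 mm behind it; z points along the fingers, y is the direction in which the jaws open and shut (so a half turn about z gives the same grasp; the last joint's range is limited). The gripper opens to 85 mm and grips with 20 to 120 N. Pads are 22 mm wide; open, the fingers measure 114 mm over their backs; the gripper's body (76 mm by 85 mm) begins 54 mm behind the grasp point. The pads swing forward as they close: fully open they stand 13 mm farther back than shut.
Start: joints at [-1.259, 0.521, -0.036, 1.599, 0.021, 1.021, -0.113], TCP at [0.233, 0.58, 0.231] pointing down, gripper open.
Joint ranges: [-2.91, 2.91], [-0.3, 2.13], [-1.5, 1.42], [0.17, 2.43], [-1.26, 4.41], [0.16, 1.93], [-2.52, 2.52]. Speed limits (rad/s): [1.89, 1.89, 2.39, 2.39, 3.01, 3.01, 3.01].

## Interface

Orientations are given as [roll, pitch, yaw] about the fixed x, y, z axes, in that order (R = Rz(yaw) Ry(pitch) Rx(roll)).
In Python, from workcell import bot, vision, job_done gives the robot as it stands.
- The arm moves only by the tool arm_command, never from a script. Its arguments are lists of equal length, an entry for each row: "gripper": the finger opening in cm, from 0 to 8.54; "slide": the shift along the tool's x, y, z in cm, a list of three; "turn": the turn, a rotation vector about the tool's x, y, z in degrees, a list of three. A call has 1 to 5 rows; each row is the pose to reach, as a shift and turn from the pose commanded when the call began, along the tool's axes at that moment; what a row does not reach only later rows make up. A row lasts 1/8 s, in which the tool goes at most 62.5 mm and 10.7 degrees, less where a joint would pass 70% of its speed; a pose out of reach is approached as far as the arm can. A call with a gripper value outside its range is refused whole. The fingers move at their own pace and stop on an object; "force" is the grip in N (left out, the last holds). Time passes only in rows, so rows that repeat a pose let the fingers close. It gives the time, the measured TCP pose, the force and the opening at its end, in the units of the state.
- bot.observe(): the state, without advancing time (a new reading comes with each control period).
- vision.grab_frame(name): name is "side" or "top" or "wrist"; returns the picture (480x640x3 uint8, blue, green, red); there is no depth.
- vision.camera_model(name): a dict with "mtx" (3x3 intrinsics, pixels), "T" (4x4, takes a point from camera to world coordinates). Camera axes: x right, y down, z forward; pixel columns grow to the right and rows downward; lengths in m; the calibration is good to about 2 mm. A picture is of the moment at which its call begins: read the wrist's pose just before it. camera_model takes no time and is no camera call; for the wrist camera it gives the pose at the moment of the call.
- job_done(): hands the job in, once; it reports no verdict.
The state is a dict: "clock": time; "qpos": joint angles; "qd": joint speeds; "joint_efforts": joint torques, N m; "position": TCP position; "tool_rot": TCP orientation; "force": force on the tool from outside, world axes, zero at the start; "moment": the same for the moment, N m; "grip_width": finger opening in m.
Only numpy, scipy, OpenCV 4.12 (cv2) and the standard library are available. Lean on these libraries where they do the work, as an engineer would, in place of code of your own. Each camera call takes 0.05 s, during which the arm holds its last target. There are 200 camera calls.

## Task

Put the steel coffee scoop away inside the open wooden caddy, then slide the caddy's wooden lid into its grooves from the open end until it is fully home against the back, so that the scoop is shut inside, and let go. Leave the moka pot, cup, jar and tongs where they are.

Things in the scene. Friction and masses are not known exactly. Their poses are not given: they have to be found in the camera images.
- caddy: Open wooden box fixed to the worktop, 168 x 126 mm, 61 mm high. Origin: on the worktop under the centre of the lid's home position; x points from the open entry end (x = -80 mm, nearest the robot) to the back wall (inner face x = +80, outer +88), z up. The entry-end wall is only 45 mm high, level with the lid ledges; sides and back are 61 mm high
- caddy_in (a point): Centre of the caddy's cavity floor, 8 mm above the worktop, at (4, 0, 8) mm in the caddy's frame, axes as the caddy's. In the caddy's frame the cavity runs x -72 to +80 mm, y -49 to +49 mm, and is 37 mm deep up to the ledges
- caddy_ledge (a point): Where the lid's origin lies when fully home, 45 mm above the caddy's origin. The lid runs on side ledges (y 49 to 57 mm either side) in a groove 114 mm wide and 8 mm high (z 45 to 53 mm above the worktop), under lips reaching in to y = +-49 mm, z 53 to 61
- caddy_mouth (a point): Middle of the groove's mouth, on top of the entry-end wall's outer edge: (-80, 0, 45) mm in the caddy's frame. The mouth is flared: the sides by about 4 mm each over caddy x -80 to -65; the lips start at x = -66, raised by about 4 mm, and are full from x = -55
- lid: Loose wooden lid of the caddy, a slab 160 (x) x 110 (y) x 6 mm (z), with one upright grip rib in the middle of its top: 14 mm thick (x), 70 mm long (y), rising to 36 mm above the underside. Origin: centre of the underside; x is the sliding direction (either end may go first), z up. Starts flat on the worktop, rib up. About 140 g
- scoop: Loose steel coffee scoop, 123 mm long: a round cup of 48 mm outer diameter and 30 mm height, with a straight flat handle 10 mm wide and 8 mm thick, its top 29 mm above the underside. Origin: centre of the cup's underside; the handle runs along -x from the cup to x = -99 mm; z up. Starts standing on its cup. About 80 g
- scoop_end (a point): Far end of the scoop's handle, at (-99, 0, 25) mm in the scoop's frame
- moka: Aluminium moka pot, bystander, 92 mm across, 166 mm high, black handle to its +y side reaching 85 mm; origin: centre of underside
- cup: White ceramic cup with a handle, bystander, 68 mm across, 56 mm high; origin: centre of underside
- jar: Amber glass jar with a steel cap, bystander, 72 mm across, 120 mm high; origin: centre of underside
- tongs: Steel tongs with red silicone tips lying on the worktop, bystander, 260 mm long along x, 80 mm wide, 14 mm high; origin: near the middle, at worktop height
Mind the look-alikes: they are no part of the job. What is shaped like the caddy but blue or green is not meant. Leave any purple look-alike of the scoop alone.

How it is judged:
By the outcome, as a careful person would: the job done as asked, in the order asked, and still so for the second after the job is handed in, with the robot touching nothing.
It also fails if it takes over 67 s, if anything falls off the work surface, if the arm or the gripper's body presses on something with over 40 N, if the wrist force passes 120 N, or if a joint passes its speed limit or range.

## Working session

There is one attempt and no reset: what is moved stays moved. The work goes in short steps, Python scripts to look and compute and a tool call to move; the robot and the scene stay as the last step left them, time stands still between calls to the robot, and variables do not carry over. Pictures are saved under pics/ and viewed, about 8 in all and at most 12, crops included, and the job is handed in when it is done.

Besides the shell and the picture viewer there is one more tool, called after "Request:" as name(argument=value, ...) on one line, values as JSON. arm_command: Moves the arm, as the interface text tells. Its arguments: {"type":"object","properties":{"gripper":{"type":"array","items":{"type":"number"}},"slide":{"type":"array","items":{"type":"array","items":{"type":"number"}}},"turn":{"type":"array","items":{"type":"array","items":{"type":"number"}}},"force":{"type":"number"}},"required":["gripper","slide","turn"]}

```bash
mkdir -p pics
python3 - <<'E'
from workcell import bot, vision
import cv2, numpy as np
a=vision.grab_frame("top"); b=vision.grab_frame("side")
cv2.imwrite("pics/top.png",a); cv2.imwrite("pics/side.png",b)
for n in("top","side","wrist"):
    m=vision.camera_model(n); print(n,np.round(m["mtx"],1).tolist(),np.round(m["T"],4).tolist())
s=bot.observe(); print({k:np.round(v,3).tolist() for k,v in s.items()})
E
```

```text
top [[499.5, 0.0, 322.1], [0.0, 499.5, 241.8], [0.0, 0.0, 1.0]] [[0.005, -0.9968, 0.0796, 0.3581], [-0.9999, -0.0061, -0.0137, -0.0619], [0.0142, -0.0795, -0.9967, 1.2547], [0.0, 0.0, 0.0, 1.0]]
side [[465.0, 0.0, 324.6], [0.0, 465.0, 237.7], [0.0, 0.0, 1.0]] [[0.8407, -0.377, 0.3887, -0.0271], [-0.5415, -0.5735, 0.6147, -0.8725], [-0.0088, -0.7273, -0.6863, 0.9125], [0.0, 0.0, 0.0, 1.0]]
wrist [[341.4, 0.0, 325.8], [0.0, 341.4, 238.3], [0.0, 0.0, 1.0]] [[0.3724, 0.8962, 0.2411, 0.1721], [0.9281, -0.3592, -0.0983, 0.6033], [-0.0015, 0.2603, -0.9655, 0.3728], [0.0, 0.0, 0.0, 1.0]]
{'clock': 0.1, 'qpos': [-1.259, 0.522, -0.036, 1.6, 0.021, 1.021, -0.113], 'qd': [0.0, -0.002, 0.002, -0.0, -0.0, 0.004, 0.0], 'joint_efforts': [0.005, -92.849, 1.985, -37.053, 0.018, 0.005, 0.0], 'position': [0.233, 0.58, 0.231], 'tool_rot': [-3.141, 0.0, 2.76], 'force': [0.124, -0.066, -0.58], 'moment': [-0.042, 0.015, 0.012], 'grip_width': 0.086}
```

View pics/top.png

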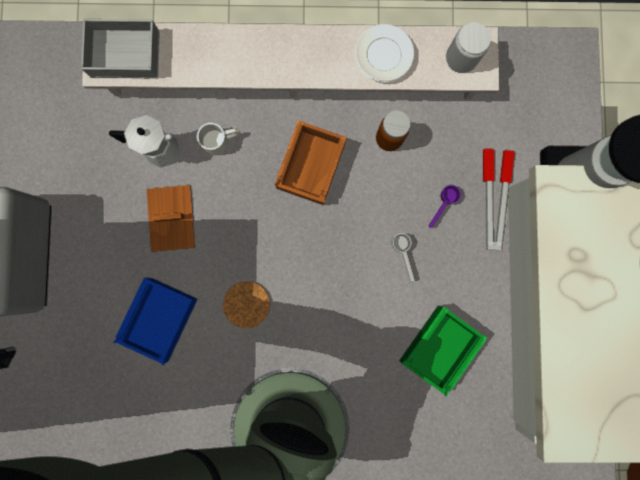

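View pics/side.png

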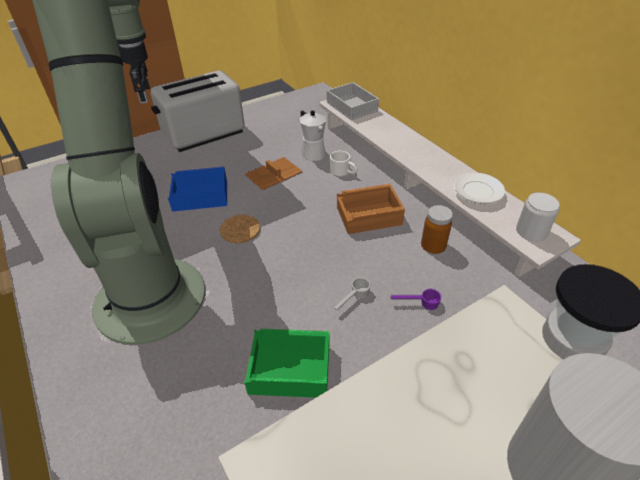

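```bash
cat > h.py <<'E'
import numpy as np, cv2
from workcell import bot, vision
from scipy.spatial.transform import Rotation as R
def cast(px,z,m):
    px=np.atleast_2d(px).astype(float); K=m["mtx"];T=np.array(m["T"])
    d=np.c_[px,np.ones(len(px))]@np.linalg.inv(K).T@T[:3,:3].T
    return T[:3,3]+d*((z-T[2,3])/d[:,2])[:,None]
def blobs(mask,amin=60):
    cs,_=cv2.findContours(mask.astype(np.uint8)*255,cv2.RETR_EXTERNAL,cv2.CHAIN_APPROX_NONE)
    return [c[:,0,:] for c in cs if cv2.contourArea(c)>amin]
def rect(c,z,m):
    p=cast(c,z,m)[:,:2]; (cx,cy),(w,h),a=cv2.minAreaRect((p*1000).astype(np.float32))
    if w<h: w,h,a=h,w,a+90
    return np.round([cx,cy,w,h,(a+90)%180-90],1)
def move(x,y,z,yaw,s=None):
    """slide (cm) and turn (deg) in tool axes from the present pose; tool straight down, yaw in deg"""
    s=s or bot.observe(); R0=R.from_euler('xyz',s["tool_rot"]); 
    best=None
    for k in(0,180,-180):
        Rt=R.from_euler('xyz',[180,0,yaw+k],degrees=True); t=(R0.inv()*Rt).as_rotvec(degrees=True)
        if best is None or np.linalg.norm(t)<np.linalg.norm(best): best=t
    sl=R0.inv().apply(np.array([x,y,z])-s["position"])*100
    print("slide",np.round(sl,2),"turn",np.round(best,1), "q",np.round(s["qpos"],2))
E
python3 - <<'E'
from h import *
a=cv2.imread("pics/top.png"); m=vision.camera_model("top")
hsv=cv2.cvtColor(a,cv2.COLOR_BGR2HSV); H,S,V=cv2.split(hsv)
for c in blobs((H>4)&(H<18)&(S>120)&(V>50)):
    x,y,w,h=cv2.boundingRect(c); print("brown",(x,y,w,h),[rect(c,z,m).tolist() for z in(.006,.061)])
g=(S<25)&(V>140); g[:220]=0;g[290:]=0;g[:,:380]=0;g[:,430:]=0
for c in blobs(g,20): print("scoop",cv2.boundingRect(c),rect(c,.03,m))
print(cast([[403,241],[413,279]],.03,m).round(4).tolist())
E
```

```text
brown (223, 282, 47, 46) [[301.0, 108.7, 113.8, 110.8, -89.7], [303.5, 101.2, 108.8, 105.9, -89.7]]
brown (147, 185, 48, 67) [[515.9, 302.0, 158.6, 109.2, 5.8], [509.0, 286.0, 151.6, 104.4, 5.8]]
brown (376, 121, 32, 30) [[725.2, -249.1, 73.3, 63.7, 64.3], [709.0, -240.9, 70.0, 60.9, 64.3]]
brown (275, 121, 71, 83) [[661.3, -48.0, 182.7, 134.1, -19.2], [647.9, -48.6, 174.7, 128.2, -19.2]]
scoop (413, 247, 17, 13) [ 429.8 -322.5   39.6   29.6  -89.7]
scoop (399, 236, 9, 13) [ 4.566e+02 -2.782e+02  2.970e+01  1.980e+01 -4.000e-01]
scoop (380, 220, 50, 70) [ 4.263e+02 -2.819e+02  1.711e+02  1.213e+02 -2.000e-01]
[[0.4591, -0.2782, 0.03], [0.3658, -0.3021, 0.03]]
```

```bash
cat >> h.py <<'E'
def plan(wps):
    """chained calls: slide/turn per waypoint (x,y,z,yaw deg, no yaw wrapping)"""
    s=bot.observe(); p=np.array(s["position"]); R0=R.from_euler('xyz',s["tool_rot"])
    print("from",np.round(p,4),"yaw",np.round(np.degrees(s["tool_rot"]),1),"q",np.round(s["qpos"],2),"t",s["clock"])
    for w in wps:
        Rt=R.from_euler('xyz',[180,0,w[3]],degrees=True); d=np.array(w[:3])-p
        print("slide",np.round(R0.inv().apply(d)*100,2).tolist(),"turn",np.round((R0.inv()*Rt).as_rotvec(degrees=True),1).tolist())
        p,R0=np.array(w[:3]),Rt
E
python3 - <<'E'
from h import *
plan([(.42,.36,.25,110),(.51,.08,.25,62),(.48,-.2,.22,14.4),(.42,-.288,.15,14.4)])
E
```

```text
from [0.2328 0.5797 0.2308] yaw [-179.9    0.   158.1] q [-1.26  0.52 -0.04  1.6   0.02  1.02 -0.11] t 0.1
slide [-25.56, -13.42, -1.91] turn [-0.1, 0.0, 48.1]
slide [-29.39, -1.12, -0.0] turn [-0.0, -0.0, 48.0]
slide [-26.13, 10.5, 3.0] turn [0.0, -0.0, 47.6]
slide [-8.0, 7.03, 7.0] turn [0.0, 0.0, 0.0]
```

Request:
arm_command(gripper=[8.5, 8.5, 8.5, 8.5, 8.5], slide=[[-25.6, -13.4, -1.9], [-25.6, -13.4, -1.9], [-25.6, -13.4, -1.9], [-25.6, -13.4, -1.9], [-25.6, -13.4, -1.9]], turn=[[0, 0, 48], [0, 0, 48], [0, 0, 48], [0, 0, 48], [0, 0, 48]], force=40)

```text
clock: 0.72
position: [0.4222, 0.3576, 0.2505]
tool_rot: [3.141, 0.001, 1.915]
force: [0.6, 0.6, 0.6]
grip_width: 0.0851
```

Request:
arm_command(gripper=[6, 5, 5, 5, 5], slide=[[-29.4, -1.1, 0], [-29.4, -1.1, 0], [-29.4, -1.1, 0], [-29.4, -1.1, 0], [-29.4, -1.1, 0]], turn=[[0, 0, 48], [0, 0, 48], [0, 0, 48], [0, 0, 48], [0, 0, 48]])

```text
clock: 1.35
position: [0.5116, 0.0777, 0.2504]
tool_rot: [3.141, 0.0, 1.078]
force: [1.1, 1.9, 0.3]
grip_width: 0.0497
```

Request:
arm_command(gripper=[5, 5, 5, 5, 5], slide=[[-26.1, 10.5, 3], [-26.1, 10.5, 3], [-26.1, 10.5, 3], [-26.1, 10.5, 3], [-26.1, 10.5, 3]], turn=[[0, 0, 47.6], [0, 0, 47.6], [0, 0, 47.6], [0, 0, 47.6], [0, 0, 47.6]])

```text
clock: 1.98
position: [0.481, -0.2023, 0.22]
tool_rot: [3.141, 0.001, 0.246]
force: [0.5, 0.9, 0.2]
grip_width: 0.0497
```

Request:
arm_command(gripper=[5, 5, 5, 5, 5], slide=[[-8, 7, 5], [-8, 7, 5], [-8, 7, 5], [-8, 7, 5], [-8, 7, 5]], turn=[[0, 0, 0], [0, 0, 0], [0, 0, 0], [0, 0, 0], [0, 0, 0]])

```text
clock: 2.6
position: [0.4232, -0.2863, 0.1706]
tool_rot: [3.142, -0.001, 0.255]
force: [-0.2, 0.1, 0.6]
grip_width: 0.0503
```

Run:
```python
from h import *
m=vision.camera_model("wrist"); w=vision.grab_frame("wrist"); np.save("wm.npy",m["T"])
cv2.imwrite("pics/w1.png",w); plan([(.42,-.288,.12,14.4)])
```

```text
from [ 0.4231 -0.2863  0.1706] yaw [180.   -0.   14.6] q [-0.01  0.51  0.66  1.98 -0.44  0.79 -0.4 ] t 2.65
slide [-0.35, 0.08, 5.06] turn [0.0, -0.0, 0.2]
```

View pics/w1.png

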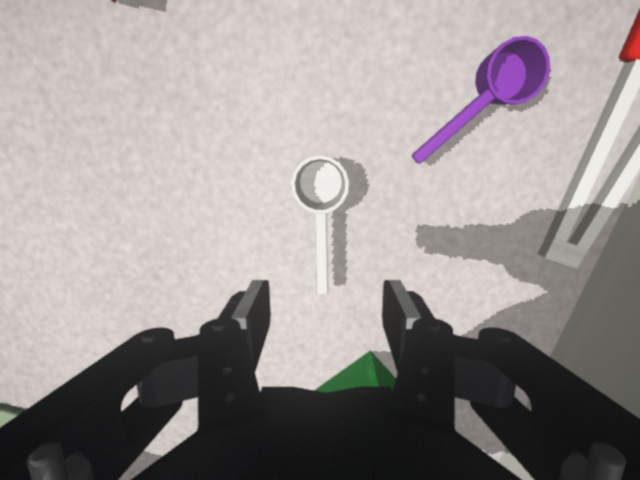

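The wrist view shows the steel scoop with its cup rim centred at about (321,185) and its handle end at (321,293). The purple look-alike is off to the upper right.

Run:
```python
from h import *
m=vision.camera_model("wrist")
p=cast([[320.5,185],[321.5,293]],.0295,m); d=p[0]-p[1]; print(p.round(4),np.linalg.norm(d)); yaw=np.degrees(np.arctan2(d[1],d[0])); u=d/np.linalg.norm(d)
print(yaw); g=p[0]-u*.042
print(g); plan([(g[0],g[1],.05,yaw),(g[0],g[1],.008,yaw)])
```

```text
[[ 0.4561 -0.2744  0.0295]
 [ 0.363  -0.2993  0.0295]] 0.09630018245814638
14.951246175057681
[ 0.41550371 -0.2852811   0.0295    ]
from [ 0.4231 -0.2863  0.1706] yaw [180.   -0.   14.6] q [-0.01  0.51  0.66  1.98 -0.44  0.79 -0.4 ] t 2.65
slide [-0.72, -0.3, 12.06] turn [0.0, -0.0, -0.3]
slide [0.0, -0.0, 4.2] turn [0.0, 0.0, 0.0]
```

Request:
arm_command(gripper=[4, 4, 4, 4, 4], slide=[[-0.7, -0.3, 6], [-0.7, -0.3, 11], [-0.7, -0.3, 14], [-0.7, -0.3, 16.2], [-0.7, -0.3, 16.2]], turn=[[0, 0, 0], [0, 0, 0], [0, 0, 0], [0, 0, 0], [0, 0, 0]])

```text
clock: 3.28
position: [0.4145, -0.2853, 0.0075]
tool_rot: [-3.14, 0.001, 0.254]
force: [0.6, 0.2, 0.2]
grip_width: 0.0399
```

Request:
arm_command(gripper=[0.5, 0.5, 0.5, 0.5, 0.5], slide=[[0, 0, 0], [0, 0, 0], [0, 0, 0], [0, 0, 0], [0, 0, 0]], turn=[[0, 0, 0], [0, 0, 0], [0, 0, 0], [0, 0, 0], [0, 0, 0]], force=50)

```text
clock: 3.9
position: [0.4152, -0.2863, 0.009]
tool_rot: [3.141, -0.001, 0.254]
force: [-0.8, 0.6, 7.4]
grip_width: 0.0083
```

Request:
arm_command(gripper=[0.5, 0.5, 0.5, 0.5, 0.5], slide=[[0, 0, -3], [0, 0, -7], [0, 0, -12], [0, 0, -15], [0, 0, -15]], turn=[[0, 0, 0], [0, 0, 0], [0, 0, 0], [0, 0, 0], [0, 0, 0]])

```text
clock: 4.53
position: [0.4156, -0.2863, 0.1603]
tool_rot: [3.14, -0.003, 0.254]
force: [0.2, 0.7, -2.1]
grip_width: 0.0088
```

Run:
```python
from h import *
w=vision.grab_frame("wrist"); cv2.imwrite("pics/w2.png",w); s=bot.observe(); print(s["force"],s["grip_width"])
```

```text
[-0.33690451  0.40251804 -1.39971104] 0.008491310728535628
```

View pics/w2.png

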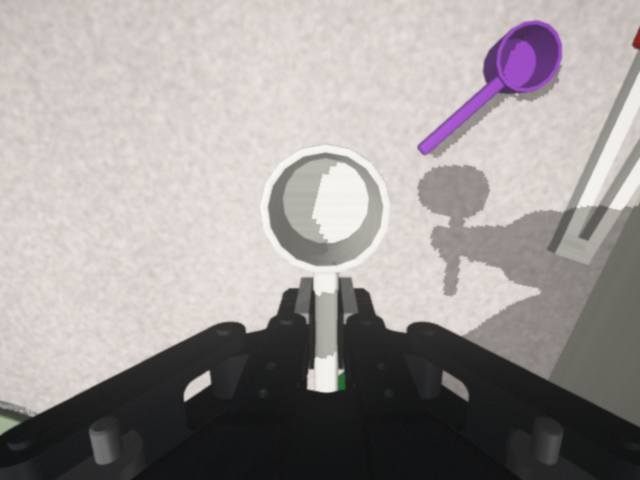

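The scoop hangs level and straight ahead in the jaws, with its cup centre at (325,207), so the grasp is good. I'll carry it to the caddy.

Run:
```python
from h import *
m=vision.camera_model("wrist"); s=bot.observe(); p=cast([[325,207]],s["position"][2]+.0205,m)[0]
print("cup off tool",R.from_euler('xyz',s["tool_rot"]).inv().apply(p-s["position"]))
plan([(.54,-.15,.16,-19.2),(.644,-.047,.16,-19.2),(.644,-.047,.019,-19.2)])
```

```text
cup off tool [ 0.04446281  0.00078981 -0.02042535]
from [ 0.4152 -0.2859  0.1589] yaw [ 1.80e+02 -1.00e-01  1.46e+01] q [-0.    0.52  0.67  2.01 -0.46  0.76 -0.37] t 4.575
slide [15.5, -10.01, -0.09] turn [0.0, -0.1, 33.8]
slide [6.43, -13.15, -0.0] turn [0.0, 0.0, 0.0]
slide [-0.0, -0.0, 14.1] turn [0.0, 0.0, 0.0]
```

Request:
arm_command(gripper=[0.5, 0.5, 0.5, 0.5, 0.5], slide=[[3, -2, 0], [8, -5, 0], [13, -8.4, 0], [15.5, -10, 0], [15.5, -10, 0]], turn=[[0, 0, 8], [0, 0, 17], [0, 0, 26], [0, 0, 33.8], [0, 0, 33.8]])

```text
clock: 5.2
position: [0.5404, -0.1481, 0.1566]
tool_rot: [3.141, 0.002, -0.334]
force: [-0.3, -0.3, -1.1]
grip_width: 0.0087
```

Request:
arm_command(gripper=[0.5, 0.5, 0.5, 0.5, 0.5], slide=[[1.2, -2.5, 0], [3.5, -7, 0], [5.4, -11, 0], [6.3, -13.1, 0], [6.3, -13.1, 0]], turn=[[0, 0, 0], [0, 0, 0], [0, 0, 0], [0, 0, 0], [0, 0, 0]])

```text
clock: 5.82
position: [0.6423, -0.0471, 0.157]
tool_rot: [3.141, 0.001, -0.334]
force: [-0.5, 0.6, -1.6]
grip_width: 0.0085
```

Run:
```python
from h import *
w=vision.grab_frame("wrist"); cv2.imwrite("pics/w3.png",w)
plan([(.644,-.047,.019,-19.2)])
```

```text
from [ 0.6417 -0.0483  0.1573] yaw [ 1.80e+02  1.00e-01 -1.92e+01] q [-0.5   0.79  0.81  1.64 -0.66  1.   -1.38] t 5.875
slide [0.19, -0.21, 13.83] turn [0.0, 0.1, -0.0]
```

View pics/w3.png

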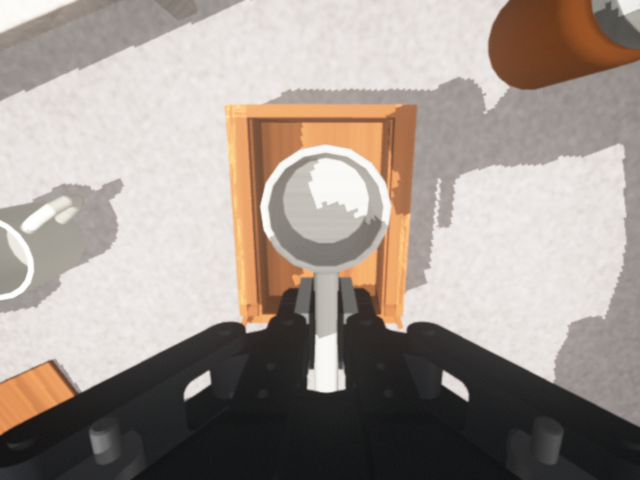

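The caddy is straight below and aligned. Its back rim edge is at row 103 (columns 226–418), its entry end at about row 326 (242–403), and the scoop's cup is centred over it.

Run:
```python
from h import *
m=vision.camera_model("wrist")
p=cast([[226,104],[418,104],[242,318],[403,320]],.061,m)[:,:2]
b=p[:2].mean(0); e=p[2:].mean(0); print(p.round(4),np.linalg.norm(p[0]-p[1])); 
y=p[0]-p[1]; yaw=np.degrees(np.arctan2(-y[0],y[1])); print("yaw",yaw, "axis",np.degrees(np.arctan2(*(b-e)[::-1])))
u=np.array([np.cos(np.radians(yaw)),np.sin(np.radians(yaw))]); print("origin", b-.088*u, np.linalg.norm(b-e))
```

```text
[[ 0.7504 -0.0184]
 [ 0.7091 -0.1369]
 [ 0.6043  0.0319]
 [ 0.5617 -0.0848]] 0.1254458474510915
yaw -19.228073512220544 axis -19.243027368689148
origin [ 0.64666889 -0.0486876 ] 0.1554292810156272
```

Request:
arm_command(gripper=[0.5, 0.5, 0.5, 0.5, 0.5], slide=[[0.3, -0.1, 3], [0.3, -0.1, 7], [0.3, -0.1, 10.5], [0.3, -0.1, 12.5], [0.3, -0.1, 13.7]], turn=[[0, 0, 0], [0, 0, 0], [0, 0, 0], [0, 0, 0], [0, 0, 0]])

```text
clock: 6.5
position: [0.6451, -0.0486, 0.0208]
tool_rot: [3.141, 0.0, -0.337]
force: [0.3, -0.2, -0.6]
grip_width: 0.0091
```

Request:
arm_command(gripper=[0.5, 0.5, 1.5, 2.5, 2.5], slide=[[0, 0, 0], [0, 0, 0.1], [0, 0, 0.1], [0, 0, 0.1], [0, 0, 0.1]], turn=[[0, 0, 0], [0, 0, 0], [0, 0, 0], [0, 0, 0], [0, 0, 0]])

```text
clock: 7.12
position: [0.6457, -0.0476, 0.0206]
tool_rot: [-3.142, -0.0, -0.336]
force: [-0.5, -0.6, 0.2]
grip_width: 0.0246
```

Request:
arm_command(gripper=[2.5, 2.5, 2.5, 2.5, 2.5], slide=[[0, 0, -2], [0, 0, -5], [0, 0, -10], [0, 0, -16], [0, 0, -18]], turn=[[0, 0, 0], [0, 0, 0], [0, 0, 0], [0, 0, 0], [0, 0, 0]])

```text
clock: 7.75
position: [0.6465, -0.0483, 0.2051]
tool_rot: [-3.14, -0.005, -0.337]
force: [-0.9, 0.2, -0.9]
grip_width: 0.0253
```

Run:
```python
from h import *
w=vision.grab_frame("wrist"); cv2.imwrite("pics/w4.png",w)
# lid from top image: jaws along lid x => tool y along lid x, yaw = 5.8+90 or 5.8-90
plan([(.6,.13,.2,-52),(.516-.0,.302,.17,-84.2)])
```

```text
from [ 0.6468 -0.0482  0.2058] yaw [-179.9   -0.3  -19.3] q [-0.52  0.75  0.86  1.59 -0.62  1.09 -1.41] t 7.8
slide [-10.31, -15.27, 0.56] turn [-0.2, -0.3, 32.7]
slide [-18.73, -3.97, 3.0] turn [0.0, -0.0, 32.2]
```

View pics/w4.png

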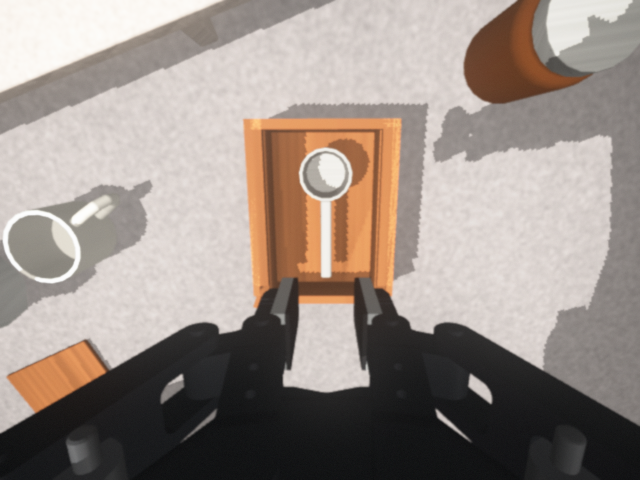

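The scoop stands flat inside: cup at (326,174), handle end at (326,276), clear of the walls. Next is the lid.

Run:
```python
from h import *
plan([(.58,.06,.22,25),(.53,.16,.22,65),(.51,.22,.19,95.8)])
```

```text
from [ 0.6468 -0.0482  0.2058] yaw [-179.9   -0.3  -19.3] q [-0.52  0.75  0.86  1.59 -0.62  1.09 -1.41] t 7.8
slide [-9.87, -8.01, -1.45] turn [0.0, -0.3, -44.3]
slide [-0.31, -11.18, -0.0] turn [0.0, 0.0, -40.0]
slide [4.59, -4.35, 3.0] turn [-0.0, 0.0, -30.8]
```

Request:
arm_command(gripper=[4, 4, 4, 4, 4], slide=[[-9.9, -8, -1.4], [-9.9, -8, -1.4], [-9.9, -8, -1.4], [-9.9, -8, -1.4], [-9.9, -8, -1.4]], turn=[[0, 0, -44.2], [0, 0, -44.2], [0, 0, -44.2], [0, 0, -44.2], [0, 0, -44.2]])

```text
clock: 8.43
position: [0.5783, 0.0606, 0.2145]
tool_rot: [-3.141, -0.0, 0.435]
force: [1.2, -0.2, -0.8]
grip_width: 0.0397
```

Request:
arm_command(gripper=[4, 4, 4, 4, 4], slide=[[-0.3, -11.2, 0], [-0.3, -11.2, 0], [-0.3, -11.2, 0], [-0.3, -11.2, 0], [-0.3, -11.2, 0]], turn=[[0, 0, -40], [0, 0, -40], [0, 0, -40], [0, 0, -40], [0, 0, -40]])

```text
clock: 9.05
position: [0.5286, 0.1605, 0.2142]
tool_rot: [-3.141, 0.0, 1.128]
force: [0.1, -0.6, -0.1]
grip_width: 0.0401
```

Request:
arm_command(gripper=[4, 4, 4, 4, 4], slide=[[4.6, -4.3, 3], [4.6, -4.3, 3], [4.6, -4.3, 3], [4.6, -4.3, 3], [4.6, -4.3, 3]], turn=[[0, 0, -30.8], [0, 0, -30.8], [0, 0, -30.8], [0, 0, -30.8], [0, 0, -30.8]])

```text
clock: 9.68
position: [0.5093, 0.2204, 0.1842]
tool_rot: [-3.141, 0.0, 1.664]
force: [0.2, -0.3, 0.1]
grip_width: 0.0402
```

Run:
```python
from h import *
m=vision.camera_model("wrist"); w=vision.grab_frame("wrist"); cv2.imwrite("pics/w5.png",w); 
hsv=cv2.cvtColor(w,cv2.COLOR_BGR2HSV); H,S,V=cv2.split(hsv)
for c in blobs((H>4)&(H<18)&(S>110)&(V>60),500): print(cv2.boundingRect(c),rect(c,.006,m))
plan([])
```

```text
(446, 406, 80, 74) [716.4 -34.2 147.7  21.7 -41.6]
(55, 250, 116, 105) [303.3 114.2 113.1 107.3 -34. ]
(249, 59, 185, 129) [515.3 303.5 157.6 108.2   5.8]
from [0.5092 0.2205 0.1843] yaw [-180.     0.    95.4] q [-0.78  0.49  0.37  1.85 -0.23  0.84 -0.21] t 9.725
```

View pics/w5.png

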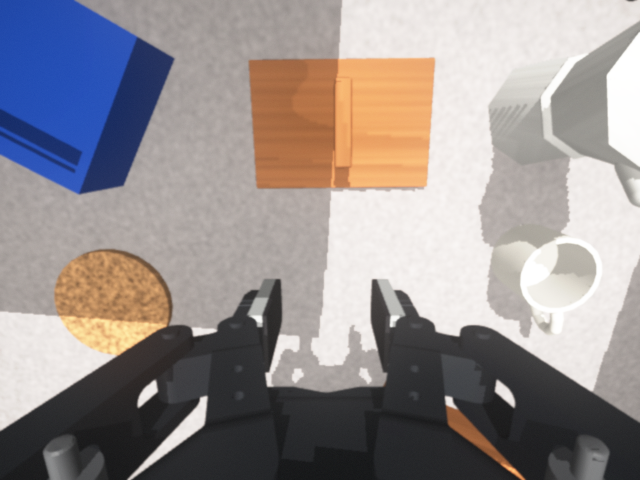

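The lid outline spans (249–435, 59–188) with the rib along (343,78–167), and it agrees with the top view: centre (0.515, 0.303), yaw 5.8°.

Run:
```python
from h import *
plan([(.5155,.303,.05,95.8),(.5155,.303,.010,95.8)])
```

```text
from [0.5092 0.2205 0.1843] yaw [-180.     0.    95.4] q [-0.78  0.49  0.37  1.85 -0.23  0.84 -0.21] t 9.725
slide [8.15, 1.4, 13.43] turn [-0.0, 0.0, -0.4]
slide [0.0, -0.0, 4.0] turn [0.0, 0.0, 0.0]
```

Request:
arm_command(gripper=[4, 4, 4, 4, 4], slide=[[3, 0.5, 3], [6, 1, 7], [8.1, 1.4, 11], [8.1, 1.4, 13.4], [8.1, 1.4, 13.4]], turn=[[0, 0, -0.4], [0, 0, -0.4], [0, 0, -0.4], [0, 0, -0.4], [0, 0, -0.4]])

```text
clock: 10.35
position: [0.5142, 0.3021, 0.0488]
tool_rot: [-3.139, 0.002, 1.675]
force: [-1.1, 0.1, 1.5]
grip_width: 0.0402
```

Request:
arm_command(gripper=[4, 4, 4, 4, 4], slide=[[0, 0, 1.5], [0, 0, 3], [0, 0, 4], [0, 0, 4], [0, 0, 4]], turn=[[0, 0, 0], [0, 0, 0], [0, 0, 0], [0, 0, 0], [0, 0, 0]])

```text
clock: 10.98
position: [0.5152, 0.3028, 0.0106]
tool_rot: [3.141, -0.0, 1.677]
force: [-0.2, -0.3, -0.0]
grip_width: 0.04
```

Run:
```python
from h import *
plan([(.5155,.303,.010,95.8)])
```

```text
from [0.5152 0.3028 0.0106] yaw [180.   -0.   96.1] q [-0.8   0.8   0.25  1.82 -0.34  0.56 -0.23] t 10.975
slide [0.02, 0.03, 0.06] turn [0.0, -0.0, 0.3]
```

Request:
arm_command(gripper=[0.8, 0.8, 0.8, 0.8, 0.8], slide=[[0, 0, 0], [0, 0, 0], [0, 0, 0], [0, 0, 0], [0, 0, 0]], turn=[[0, 0, 0.3], [0, 0, 0.3], [0, 0, 0.3], [0, 0, 0.3], [0, 0, 0.3]], force=80)

```text
clock: 11.6
position: [0.5153, 0.303, 0.0109]
tool_rot: [3.141, -0.0, 1.672]
force: [-1.4, -1.2, 6.2]
grip_width: 0.0122
```

Request:
arm_command(gripper=[0.8, 0.8, 0.8, 0.8, 0.8], slide=[[0, 0, -2], [0, 0, -5], [0, 0, -8], [0, 0, -10], [0, 0, -10]], turn=[[0, 0, 0], [0, 0, 0], [0, 0, 0], [0, 0, 0], [0, 0, 0]])

```text
clock: 12.22
position: [0.5157, 0.3033, 0.1126]
tool_rot: [3.139, -0.002, 1.672]
force: [0.4, -0.6, -2.1]
grip_width: 0.0125
```

Run:
```python
from h import *
s=bot.observe();print(s["grip_width"])
u=np.array([np.cos(np.radians(-19.2)),np.sin(np.radians(-19.2))]); o=np.array([.6465,-.0485])
f=lambda x,z:(*(o+u*x),z,70.8)
plan([(.47,.14,.11,70.8),f(-.175,.11),f(-.175,.06)]); print(f(-.175,.1))
```

```text
0.012497049158497047
from [0.5157 0.3033 0.1126] yaw [ 1.798e+02 -1.000e-01  9.580e+01] q [-0.85  0.65  0.32  1.79 -0.29  0.75 -0.28] t 12.225
slide [-15.78, -6.21, 0.22] turn [0.1, -0.1, 25.0]
slide [-12.0, 5.37, 0.0] turn [0.0, 0.0, 0.0]
slide [0.0, -0.0, 5.0] turn [0.0, 0.0, 0.0]
(np.float64(0.48123413520844077), np.float64(0.009051663179252059), 0.1, 70.8)
```

Request:
arm_command(gripper=[0.8, 0.8, 0.8, 0.8, 0.8], slide=[[-3, -1.2, 0], [-8, -3.2, 0], [-13, -5.2, 0], [-15.8, -6.2, 0], [-15.8, -6.2, 0]], turn=[[0, 0, 7], [0, 0, 15], [0, 0, 22], [0, 0, 25], [0, 0, 25]])

```text
clock: 12.85
position: [0.4687, 0.1372, 0.1103]
tool_rot: [-3.141, 0.001, 1.232]
force: [-0.1, 1.0, -1.5]
grip_width: 0.0127
```

Request:
arm_command(gripper=[0.8, 0.8, 0.8, 0.8, 0.8], slide=[[-3, 1.3, 0], [-7, 3.1, 0], [-10.5, 4.7, 0], [-12, 5.4, 0], [-12, 5.4, 0]], turn=[[0, 0, 0], [0, 0, 0], [0, 0, 0], [0, 0, 0], [0, 0, 0]])

```text
clock: 13.48
position: [0.4812, 0.0081, 0.1102]
tool_rot: [-3.142, -0.0, 1.235]
force: [-0.0, -0.0, -1.1]
grip_width: 0.0127
```

Run:
```python
from h import *
t=vision.grab_frame("top"); sd=vision.grab_frame("side"); 
cv2.imwrite("pics/both.png",np.hstack([cv2.resize(t[90:290,180:420],None,fx=1.6,fy=1.6),cv2.resize(sd[100:300,220:460],None,fx=1.6,fy=1.6)]))
cv2.imwrite("pics/top2.png",t); cv2.imwrite("pics/w6.png",vision.grab_frame("wrist"))
u=np.array([np.cos(np.radians(-19.2)),np.sin(np.radians(-19.2))]); o=np.array([.6465,-.0485])
s=bot.observe(); d=s["position"][:2]-o; print("caddy xy",d@u,d@[-u[1],u[0]])
plan([(*(o-.175*u),.06,70.8)])
```

```text
caddy xy -0.1754874320179983 0.0004648371028888787
from [0.4809 0.0097 0.1101] yaw [-180.    -0.    70.9] q [-0.45  0.52  0.41  2.09 -0.36  0.59 -0.12] t 13.625
slide [-0.05, 0.05, 5.01] turn [-0.0, -0.0, 0.1]
```

View pics/both.png

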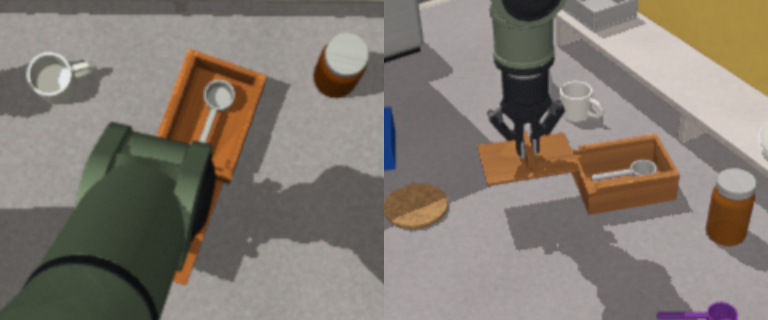

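The lid is level and in line with the caddy mouth, and the scoop is visible inside. I'll lower it to groove height and slide it in.

Request:
arm_command(gripper=[0.8, 0.8, 0.8, 0.8, 0.8], slide=[[0, 0, 2], [0, 0, 4], [0, 0, 5.2], [0, 0, 5.2], [0, 0, 5.2]], turn=[[0, 0, 0], [0, 0, 0], [0, 0, 0], [0, 0, 0], [0, 0, 0]])

```text
clock: 14.25
position: [0.4812, 0.0084, 0.0588]
tool_rot: [3.141, -0.0, 1.236]
force: [0.1, 0.7, -0.4]
grip_width: 0.0126
```

Request:
arm_command(gripper=[0.8, 0.8, 0.8, 0.8, 0.8], slide=[[0, 0.7, 0], [0, 1.4, 0], [0, 2.1, 0], [0, 2.8, 0], [0, 2.8, 0]], turn=[[0, 0, 0], [0, 0, 0], [0, 0, 0], [0, 0, 0], [0, 0, 0]])

```text
clock: 14.88
position: [0.5079, -0.0011, 0.0583]
tool_rot: [3.141, -0.0, 1.236]
force: [-0.6, -0.7, -0.9]
grip_width: 0.0127
```

```bash
cat >> h.py <<'E'
def cad():
    u=np.array([np.cos(np.radians(-19.2)),np.sin(np.radians(-19.2))]); o=np.array([.6465,-.0485])
    s=bot.observe(); d=s["position"][:2]-o; F=np.array(s["force"])
    print("caddy xyz mm",np.round([1e3*d@u,1e3*(d@[-u[1],u[0]]),1e3*s["position"][2]],1),"rot",np.degrees(s["tool_rot"]).round(2),"F caddy",np.round([F[:2]@u,F[:2]@[-u[1],u[0]],F[2]],1),"M",np.round(s["moment"],2),s["grip_width"],s["clock"])
E
python3 -c "
from h import *
cad()"
```

```text
caddy xyz mm [-146.5   -0.9   58.3] rot [179.98  -0.    70.82] F caddy [-0.4 -0.8 -0.9] M [0.02 0.01 0.05] 0.01270749587275051 14.875
```

Request:
arm_command(gripper=[0.8, 0.8, 0.8, 0.8, 0.8], slide=[[0, 0.2, 0.12], [0, 0.7, 0.12], [0, 1.2, 0.12], [0, 1.7, 0.12], [0, 2, 0.12]], turn=[[0, 0, 0], [0, 0, 0], [0, 0, 0], [0, 0, 0], [0, 0, 0]])

```text
clock: 15.5
position: [0.5266, -0.0074, 0.0571]
tool_rot: [-3.142, -0.0, 1.236]
force: [-1.1, 4.1, -2.1]
grip_width: 0.0127
```

```bash
python3 -c "
from h import *
cad()"
```

```text
caddy xyz mm [-126.8   -0.6   57.1] rot [-1.800e+02 -1.000e-02  7.083e+01] F caddy [-2.3  3.5 -2.1] M [1.13 0.17 0.16] 0.012659022571900585 15.5
```

Request:
arm_command(gripper=[0.8, 0.8, 0.8, 0.8, 0.8], slide=[[0.1, 0.6, 0], [0.1, 1.3, 0], [0.1, 2, 0], [0.1, 2.7, 0], [0.1, 3.4, 0]], turn=[[0, 0, 0], [0, 0, 0], [0, 0, 0], [0, 0, 0], [0, 0, 0]])

```text
clock: 16.12
position: [0.5592, -0.018, 0.0571]
tool_rot: [3.142, 0.0, 1.236]
force: [-0.1, 0.4, -0.4]
grip_width: 0.0127
```

```bash
python3 -c "
from h import *
cad()"
```

```text
caddy xyz mm [-92.5   0.   57.1] rot [1.800e+02 1.000e-02 7.081e+01] F caddy [-0.2  0.3 -0.4] M [0.01 0.07 0.05] 0.01269260661010416 16.125
```

Sliding freely. I'll take most of the remaining travel now.

Request:
arm_command(gripper=[0.8, 0.8, 0.8, 0.8, 0.8], slide=[[0, 1, 0], [0, 2, 0], [0, 3, 0], [0, 4, 0], [0, 4.5, 0]], turn=[[0, 0, 0], [0, 0, 0], [0, 0, 0], [0, 0, 0], [0, 0, 0]])

```text
clock: 16.75
position: [0.6017, -0.0328, 0.057]
tool_rot: [3.142, 0.0, 1.236]
force: [0.0, -0.2, -1.4]
grip_width: 0.0125
```

```bash
python3 -c "
from h import *
cad()"
```

```text
caddy xyz mm [-47.4   0.1  57. ] rot [1.800e+02 1.000e-02 7.081e+01] F caddy [ 0.1 -0.2 -1.4] M [-0.04 -0.03 -0.01] 0.01251299224917717 16.75
```

Request:
arm_command(gripper=[0.8, 0.8, 0.8, 0.8, 0.8], slide=[[0, 1, 0], [0, 2, 0], [0, 3, 0], [0, 3.8, 0], [0, 4.2, 0]], turn=[[0, 0, 0], [0, 0, 0], [0, 0, 0], [0, 0, 0], [0, 0, 0]])

```text
clock: 17.38
position: [0.6413, -0.0466, 0.057]
tool_rot: [-3.142, 0.0, 1.236]
force: [0.4, 0.4, -0.9]
grip_width: 0.0125
```

```bash
python3 -c "
from h import *
cad()"
```

```text
caddy xyz mm [-5.6  0.1 57. ] rot [-1.800e+02  1.000e-02  7.082e+01] F caddy [ 0.2  0.5 -0.9] M [-0.01  0.07  0.03] 0.012529191527124391 17.375
```

Request:
arm_command(gripper=[0.8, 0.8, 0.8, 0.8, 0.8], slide=[[0, 0.2, 0], [0, 0.35, 0], [0, 0.5, 0], [0, 0.5, 0], [0, 0.5, 0]], turn=[[0, 0, 0], [0, 0, 0], [0, 0, 0], [0, 0, 0], [0, 0, 0]])

```text
clock: 18.0
position: [0.6455, -0.0479, 0.0571]
tool_rot: [-3.142, 0.0, 1.236]
force: [0.5, 0.5, -0.2]
grip_width: 0.0122
```

```bash
python3 -c "
from h import *
cad()"
```

```text
caddy xyz mm [-1.1  0.2 57.1] rot [-180.      0.     70.83] F caddy [ 0.3  0.6 -0.2] M [-0.04 -0.02 -0.01] 0.012220780770699482 18.0
```

Request:
arm_command(gripper=[0.8, 0.8, 0.8, 0.8, 0.8], slide=[[0, 0.1, 0], [0, 0.2, 0], [0, 0.25, 0], [0, 0.25, 0], [0, 0.25, 0]], turn=[[0, 0, 0], [0, 0, 0], [0, 0, 0], [0, 0, 0], [0, 0, 0]])

```text
clock: 18.62
position: [0.6467, -0.0483, 0.0568]
tool_rot: [-3.139, 0.0, 1.236]
force: [-8.3, 3.0, 3.3]
grip_width: 0.0127
```

```bash
python3 -c "
from h import *
cad()"
```

```text
caddy xyz mm [ 0.1  0.3 56.8] rot [-179.83    0.     70.83] F caddy [-8.8  0.1  3.3] M [ 0.59  1.64 -0.08] 0.012655771012810483 18.625
```

The back wall is met at caddy x ≈ 0, as expected. One slightly firmer push will confirm it, then I'll release.

Request:
arm_command(gripper=[0.8, 0.8, 0.8, 0.8], slide=[[0, 0.1, 0], [0, 0.15, 0], [0, 0.15, 0], [0, 0.15, 0]], turn=[[0, 0, 0], [0, 0, 0], [0, 0, 0], [0, 0, 0]])

```text
clock: 19.12
position: [0.6467, -0.0483, 0.0565]
tool_rot: [-3.136, 0.0, 1.236]
force: [-17.6, 5.8, 7.8]
grip_width: 0.0131
```

```bash
python3 -c "
from h import *
cad()"
```

```text
caddy xyz mm [ 0.1  0.3 56.5] rot [-1.7965e+02  1.0000e-02  7.0830e+01] F caddy [-18.5  -0.3   7.8] M [ 1.17  3.45 -0.09] 0.013068071020513515 19.125
```

Request:
arm_command(gripper=[0.8, 0.8, 2.0, 2.5, 2.5], slide=[[0, -0.1, 0], [0, -0.12, 0], [0, -0.12, 0], [0, -0.12, 0], [0, -0.12, 0]], turn=[[0, 0, 0], [0, 0, 0], [0, 0, 0], [0, 0, 0], [0, 0, 0]], force=30)

```text
clock: 19.75
position: [0.6485, -0.049, 0.0572]
tool_rot: [3.141, 0.0, 1.236]
force: [0.6, 0.2, -0.2]
grip_width: 0.0253
```

Request:
arm_command(gripper=[3, 3, 3, 3, 3], slide=[[0, 0, -1.5], [0, 0, -4], [0, 0, -8], [0, 0, -13], [0, 0, -15]], turn=[[0, 0, 0], [0, 0, 0], [0, 0, 0], [0, 0, 0], [0, 0, 0]])

```text
clock: 20.38
position: [0.6492, -0.0493, 0.2112]
tool_rot: [3.138, -0.001, 1.236]
force: [0.3, 0.0, 0.3]
grip_width: 0.0296
```

Request:
arm_command(gripper=[3, 3, 3, 3, 3], slide=[[0, -4, 0], [0, -9, 0], [0, -14, 0], [0, -17, 0], [0, -17, 0]], turn=[[0, 0, 0], [0, 0, 0], [0, 0, 0], [0, 0, 0], [0, 0, 0]])

```text
clock: 21.0
position: [0.4865, 0.0077, 0.2083]
tool_rot: [3.141, -0.002, 1.237]
force: [0.2, 0.1, -0.4]
grip_width: 0.0301
```

Run:
```python
from h import *
t=vision.grab_frame("top"); sd=vision.grab_frame("side"); cad()
cv2.imwrite("pics/end.png",np.hstack([cv2.resize(t[100:230,240:370],(400,400),interpolation=2),cv2.resize(sd[160:260,310:430],(400,333),interpolation=2)[:333].copy() if 0 else cv2.resize(sd[160:260,320:420],(400,400),interpolation=2)]))
```

```text
caddy xyz mm [-167.5    0.4  208.1] rot [ 1.7992e+02 -6.0000e-02  7.0830e+01] F caddy [ 0.1 -0.2  0. ] M [ 0.02 -0.01  0.05] 0.029944235982803994 21.1
```

View pics/end.png

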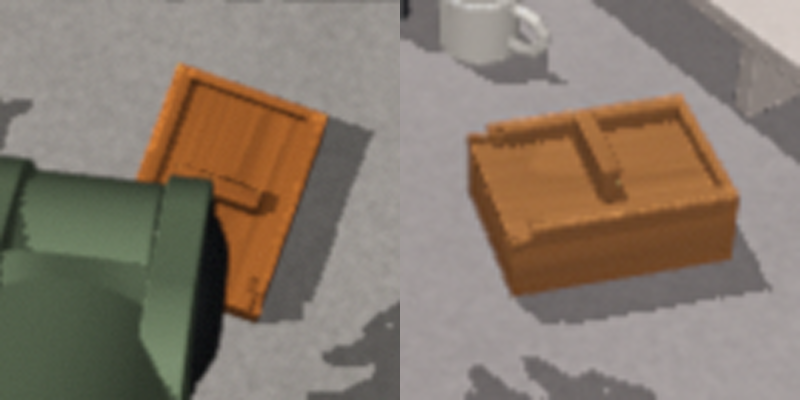

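The lid is shut and flush with the entry end, its rib is central, and the gripper is clear.

```bash
python3 -c "
from workcell import job_done
print(job_done())"
```

```text
the job is handed in; nothing more can be done
None
```

The scoop is shut inside the wooden caddy and the lid is fully home. I handed the job in at about 21 s of the 67 s allowed.

- **Scoop:** I gripped it by the handle and set it down in the caddy. A wrist picture showed it standing flat, clear of the walls.
- **Lid:** I gripped it by the rib and slid it in from the open end. It stopped firmly against the back, at 18.5 N, with the gripper 0.1 mm from the expected home position.
- **Release:** After letting go, the last top and side pictures showed the lid seated in its grooves and flush with the entry end. The gripper was well clear, with almost no force on it.
- **Other objects:** I did not touch the moka pot, cup, jar, tongs or any look-alike. I did not measure their positions again at the end.

No check failed. The only disagreements were small. The closed gripper read 1 to 2 mm narrower than the parts it held, and there was a brief sideways contact of about 3.5 N in the groove, which a 1 mm shift cleared.

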